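Check the hand-truck tyre with the pencil gauge

ROBOT

A 6-joint arm with a two-finger parallel gripper is mounted at the origin on the work surface. World frame = base frame: x ahead of the robot, y to its left, z up, the work surface at z = 0. Lengths are in m, angles in rad, forces in N, time in s.
With the tool pointing down it reaches from about 0.4 to 0.825 m from the base axis. Payload 7 kg.
Tool frame: the origin (TCP) lies on the mounting face of the last link; the fingertips stand 173 mm ahead of it and the grasp point (between the pads) lies 155 mm ahead of it; z points along the fingers, x is the direction in which the jaws open and shut, and the axes are right-handed (so a half turn about z gives the same grasp; the last joint's range is limited). The gripper opens to 85 mm and grips with 20 to 120 N. Pads are 22 mm wide; open, the fingers measure 114 mm over their backs; the gripper's body (76 mm by 85 mm) begins 54 mm behind the grasp point. The pads swing forward as they close: fully open they stand 13 mm farther back than shut.
Start: joints at [-0.924, 0.359, 0.012, 0, -1.224, -0.288], TCP at [0.237, -0.632, 0.405] pointing down, gripper open.
Joint ranges: [-3.07, 3.07], [-1.43, 2.12], [-1.02, 1.25], [-3.03, 1.67], [-3.05, -0], [-3.03, 3.03]. Speed limits (rad/s): [2.39, 2.39, 3.01, 3.14, 3.14, 3.14].

INTERFACE

Orientations are given as a unit quaternion [x, y, z, w].
In Python, from workcell import robot gives the robot as it stands.
- The arm moves only by the shell command python3 -m jog 'ROWS' [FORCE]. ROWS is a JSON object of lists of equal length, an entry for each row: "jaw": the opening in per cent of the stroke, from 0 (shut) to 100 (fully open); "translation": the shift along the tool's x, y, z as a fraction of full scale, a list of three; "rotation": the turn, a rotation vector about the tool's x, y, z as a fraction of full scale, a list of three. In form: {"jaw": [jaw, ...], "translation": [[dx, dy, dz], ...], "rotation": [[wx, wy, wz], ...]}. A call has 1 to 12 rows; each row is the pose to reach, as a shift and turn from the pose commanded when the call began, along the tool's axes at that moment; what a row does not reach only later rows make up. Full scale, the value 1, is 500 mm for a shift and 90 degrees for a turn. A row lasts 1/8 s, in which the tool goes at most 62.5 mm and 10.7 degrees, less where a joint would pass 70% of its speed; a pose out of reach is approached as far as the arm can. A call with a number of a shift or a turn outside -1 to 1 is refused whole. A call with a gripper value outside its range is refused whole. The fingers move at their own pace and stop on an object; FORCE is the grip in N (left out, the last holds). Time passes only in rows, so rows that repeat a pose let the fingers close. It gives the time, the measured TCP pose, the force and the opening at its end, in the units of the state.
- robot.get_obs(): the state, without advancing time (a new reading comes with each control period).
- robot.snapshot(name): name is "side" or "top" or "wrist"; returns a dict with "img" (480x640x3 uint8, red, green, blue), "z_map" (480x640 float32, m along the optical axis (not along the pixel's ray), 0 where there is no reading), "fovy" (degrees; the focal length in pixels is half the picture's height over the tangent of half this angle, whatever the lens; pixels are square), "cx", "cy" (the principal point, pixels), "cam_to_world" (4x4, takes a point from camera to world coordinates). Camera axes: x right, y up, looking along -z (the intrinsics and any distortion apply to the point x, -y, -z); pixel columns grow to the right and rows downward; lengths in m; the calibration is good to about 2 mm. The wrist camera is an equidistant fisheye: a pixel r from the principal point sees the ray r / f radians off the axis. A picture is of the moment at which its call begins.
- robot.job_done(): hands the job in, once; it reports no verdict.
The state is a dict: "t": time; "joints": joint angles; "joint_vel": joint speeds; "effort": joint torques, N m; "tool_pos": TCP position; "eef_rot": TCP orientation; "force": force on the tool from outside, world axes, zero at the start; "ft_torque": the same for the moment, N m; "gripper_width": opening from 0.0 (shut) to 1.0 (fully open).
Only numpy, scipy, OpenCV 4.12 (cv2) and the standard library are available. Lean on these libraries where they do the work, as an engineer would, in place of code of your own. Each camera call takes 0.05 s, during which the arm holds its last target.

TASK

Check the pressure of the hand-truck tyre on the bench: push the old reading fully back into the pencil gauge that stands in the wooden block, then press the gauge squarely and fully home on the tyre's valve, firmly but never harder than 2.5 kg, and hold it there for a second so that the pressure drives its rod out. Lift it off and stand it back upright in its own hole with the new reading still showing, and leave the rest of the bench undisturbed.

Things in the scene. Friction and masses are not known exactly. Their poses are not given: they have to be found in the camera images.
- gauge: loose steel pencil tyre gauge, 70 g, 125 mm long, standing upright in one of the block's three holes. Origin: centre of the chuck's mouth, at its bottom; z up along its axis. Barrel diameter 14 from 13 to 125 mm up; grip it 20 to 30 mm below its top, square to the block's row (neighbours are 52 mm away). The rod comes out of the barrel's top: keep 25 mm free above it
- gauge_washer (a point): centre of the washer inside the gauge's chuck, on its axis, 12 mm above gauge. The chuck (outside 21 mm at the mouth, 15.6 above) is open below: its mouth, 17 wide inside, narrows within 5 mm to a bore of 11, which ends at this flat washer; a fixed 3 mm thick pin points down 4.7 mm from it
- gauge_rod (a joint): white rod (diameter 5) of the gauge: value = m that it is out; fully in (0) its end stands 1 mm above the barrel's top, 126 mm above gauge. It reads 8 to 18 mm at the start; a push on its end slides it in against 0.4 N of friction, and it stays where it is put. The valve drives it out some 10 to 19 mm, by the tyre's pressure; pressed only part way it reads low
- block: fixed wooden block 60 x 164 x 55 mm, origin under its centre, long side along its y. Three holes, 27 mm wide and 40 deep (floor 15 mm over the bench), at y = -52, 0, +52 mm, hold the gauge, the marker and the glue stick, in any order
- wheel: fixed: hand-truck wheel lying flat, tyre 262 mm across, 85 high; origin under its centre. Grey dished rim face 62 mm over the bench, hub 38 wide to 82 mm high
- valve_hole (a point): nominal foot of the valve on the rim face, 40 mm from the wheel's axis along the wheel's +x, 62 mm over the bench. The brass valve stem (diameter 8) points straight up from here, but sits up to 2 mm to the wheel's +y or -y of this point, and its tip is 28 to 44 mm above it: both must be found by feel or sight
- valve_core (a joint): sprung core in the valve's tip, flush with it at rest: value = m that the gauge's pin has pushed it in. The stem enters the gauge's bore, the pin touches the core, then the push rises from about 6 to 13 N over 4 mm, until the gauge's washer meets the stem's end and stops hard: the gauge is home. Hold about 15 to 20 N there; more than 25 N bends the stem
- marker: loose grey marker pen with black band, 19 wide, 121 high, upright in the block (top 136 mm over the bench); origin at its foot. Leave alone
- glue_stick: loose white glue stick, 24 wide, 102 high, upright in the block; origin at its foot. Leave alone
- dust_cap: loose black valve cap, 12 wide, 12 high, lying on the wheel's rim face. Leave alone
- ribbon_spool: loose silver ribbon spool, 68 wide, 75 high, standing on the robot's right. Leave alone
- spanner: loose steel spanner, 140 mm long, lying between the wheel and the block. Leave alone

How it is judged:
On the way, in this order (a step that is already met when the one before it is completed fails the run):
1. the gauge's rod is pushed fully in (less than 2 mm out) (value of joint gauge_rod below 0.002 m), for 0.1 s.
2. the gauge is pressed home on the valve (core pushed in more than 3.4 mm) with its rod driven out more than 9 mm, for half a second (value of joint valve_core above 0.0034 m and value of joint gauge_rod above 0.009 m), for 0.5 s.
At the end, for the whole second after the job is handed in: the gauge stands upright (within 7 degrees), at rest, in the hole of the block where it began (within 8 mm), with its rod more than 9 mm out; the other things on the bench lie where they were (within 20 mm) (distance of gauge from where it was at the start of the episode below 0.008 m and angle between gauge's own z axis and vertical below 0.12 rad and value of joint gauge_rod above 0.009 m and linear speed of gauge below 0.02 m/s); the robot touches nothing.
It fails at once if the gauge is pushed against the wheel or its valve with more than 28 N (contact force between gauge and wheel above 28 N).
It fails at once if another thing on the bench (marker, glue stick, cap, spool, spanner) is moved more than 20 mm (distance of any of marker, glue_stick, dust_cap, ribbon_spool, spanner from where it was at the start of the episode above 0.02 m).
It also fails if it takes over 59 s, if anything falls off the work surface, if the arm or the gripper's body presses on something with over 40 N, if the wrist force passes 120 N, or if a joint passes its speed limit or range.

## Working session

There is one attempt and no reset: what is moved stays moved. The work goes in short steps, Python scripts to look and compute and a shell command to move; the robot and the scene stay as the last step left them, time stands still between calls to the robot, and variables do not carry over. Pictures are saved under pics/ and viewed, and the job is handed in when it is done.

```bash
ls; mkdir -p pics
cat > h.py <<'E'
import numpy as np, cv2, pickle
from workcell import robot
def snap(n,tag):
    s=robot.snapshot(n); cv2.imwrite(f'pics/{tag}.png',s['img'][:,:,::-1]); pickle.dump(s,open(f'pics/{tag}.pkl','wb')); return s
def load(tag): return pickle.load(open(f'pics/{tag}.pkl','rb'))
def f(s): return 240/np.tan(np.radians(s['fovy'])/2)
def pt(s,u,v,z=None):
    # depth based point
    d=s['z_map'][int(v),int(u)] if z is None else z
    F=f(s); p=np.array([(u-s['cx'])/F*d,-(v-s['cy'])/F*d,-d,1]); return (s['cam_to_world']@p)[:3]
def ray(s,u,v,fish=False):
    F=f(s);x=(u-s['cx']);y=(v-s['cy'])
    if fish:
        r=np.hypot(x,y);th=r/F; k=np.sin(th)/max(r,1e-9); d=np.array([x*k,-y*k,-np.cos(th)])
    else: d=np.array([x/F,-y/F,-1.])
    T=s['cam_to_world']; return T[:3,3],T[:3,:3]@(d/np.linalg.norm(d))
def onplane(s,u,v,z,fish=False):
    o,d=ray(s,u,v,fish); return o+d*(z-o[2])/d[2]
def tri(o1,d1,o2,d2):
    A=np.stack([d1,-d2],1); t=np.linalg.lstsq(A,o2-o1,rcond=None)[0]; a=o1+d1*t[0];b=o2+d2*t[1]; return (a+b)/2,np.linalg.norm(a-b)
E
python3 - <<'E'
from h import *
print(robot.get_obs())
for n in ['side','top','wrist']:
    s=snap(n,n+'0'); print(n,s['fovy'],s['cx'],s['cy'],s['cam_to_world'].round(3).tolist())
E
```

```text
pics
{'t': 0.0, 'joints': array([-9.23907021e-01,  3.59386036e-01,  1.10214275e-02, -3.10321026e-04,
       -1.22411265e+00, -2.88101008e-01]), 'joint_vel': array([-7.73109639e-04, -7.78812697e-04,  8.35082649e-04, -9.25415958e-04,
       -5.69847980e-05, -6.63346046e-05]), 'effort': array([ 1.84574943e-03, -5.83317804e+01,  2.93410116e+01,  6.93677902e+00,
       -6.15982484e-03, -5.54526920e-06]), 'tool_pos': array([ 0.23693602, -0.63182879,  0.40375488]), 'eef_rot': array([ 5.69630819e-01,  8.21900239e-01,  4.01283996e-04, -7.52753002e-04]), 'force': array([ 0.25748556,  0.27332353, -0.44153471]), 'ft_torque': array([-0.01585125, -0.00262086,  0.04797819]), 'gripper_width': 0.9999195101506707}
side 46.03448882277411 317.1480066144911 234.0292591180092 [[-0.992, 0.095, -0.082, 0.437], [-0.125, -0.701, 0.703, 0.815], [0.009, 0.707, 0.707, 0.933], [0.0, 0.0, 0.0, 1.0]]
top 45.067654864327835 321.50837707038227 247.75294947701505 [[-0.02, 0.996, -0.09, 0.454], [-1.0, -0.019, 0.016, -0.033], [0.014, 0.09, 0.996, 1.235], [0.0, 0.0, 0.0, 1.0]]
wrist 65.70646984690485 317.54404837561634 244.15922828584684 [[-0.351, -0.89, -0.29, 0.162], [0.936, -0.333, -0.111, -0.66], [0.002, -0.311, 0.951, 0.373], [0.0, 0.0, 0.0, 1.0]]
```

View pics/side0.png

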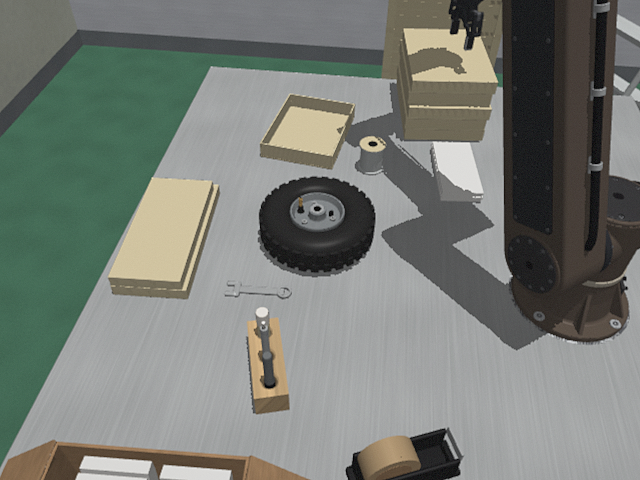

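View pics/top0.png

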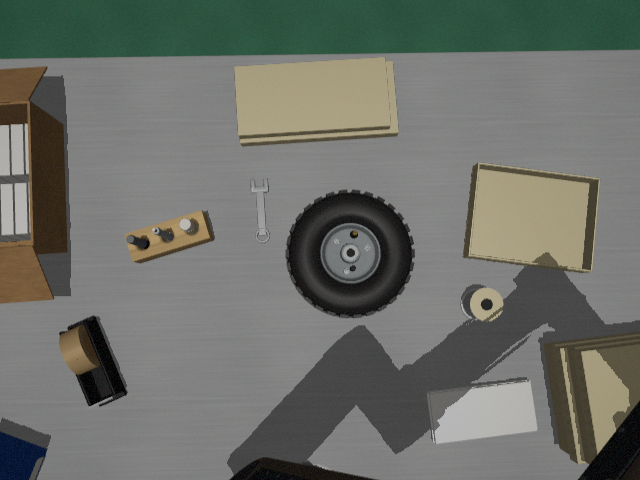

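View pics/wrist0.png

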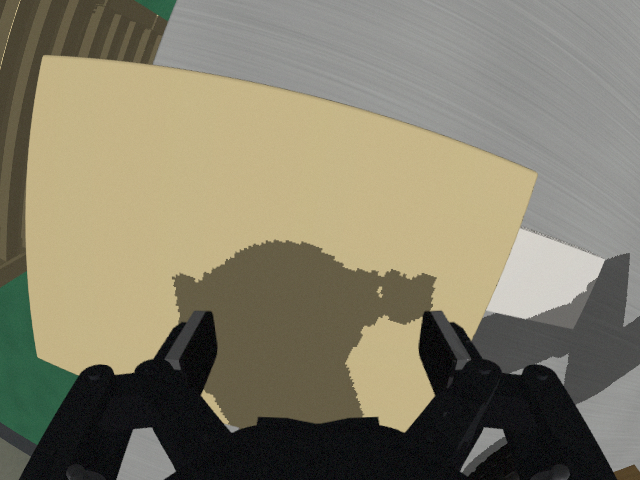

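The top view shows three items in the block: the marker at about (137,240), the gauge with its white rod at about (157,232), and the glue stick at (188,226). In the wheel, the brass valve is at about (354,234). I'll zoom in on these.

Run:
```python
from h import *
t=load('top0'); s=load('side0')
a=cv2.resize(t['img'][195:275,115:215,::-1],(800,640),interpolation=cv2.INTER_NEAREST)[:300*2]
a=cv2.resize(a,(400,300)); b=cv2.resize(t['img'][210:295,300:400,::-1],(400,300),interpolation=cv2.INTER_NEAREST)
c=cv2.resize(s['img'][300:415,225:315,::-1],(400,300)); d=cv2.resize(s['img'][185:245,280:360,::-1],(400,300),interpolation=cv2.INTER_NEAREST)
cv2.imwrite('pics/z0.png',np.vstack([np.hstack([a,b]),np.hstack([c,d])]))
for u,v in [(137,240),(188,226),(157,232),(350,253),(335,250),(354,234)]: print(u,v,pt(t,u,v).round(4))
```

```text
137 240 [0.5767 0.3059 0.1157]
188 226 [0.6021 0.2074 0.1163]
157 232 [0.5888 0.2614 0.138 ]
350 253 [ 0.5466 -0.1088  0.0775]
335 250 [ 0.4537 -0.0332  1.2353]
354 234 [ 0.5828 -0.1165  0.0964]
```

View pics/z0.png

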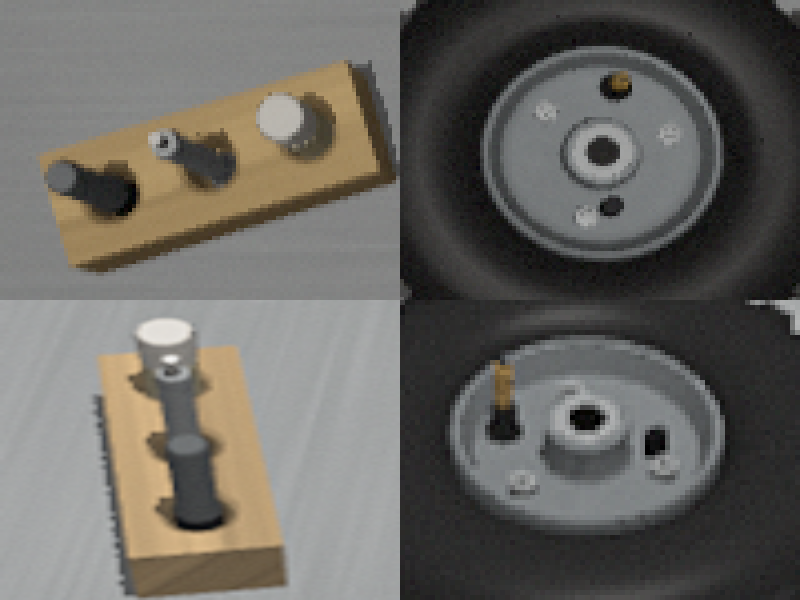

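```bash
cat > b.py <<'E'
from h import *
t=load('top0'); s=load('side0')
F=f(t)
def cloud(s):
    F=f(s); v,u=np.mgrid[:480,:640]; d=s['z_map']
    P=np.stack([(u-s['cx'])/F*d,-(v-s['cy'])/F*d,-d,np.ones_like(d)],-1)@s['cam_to_world'].T
    return P[...,:3]
for nm,s_,roi in [('top',t,(195,275,115,220)),('side',s,(300,415,225,315))]:
    P=cloud(s_); hsv=cv2.cvtColor(s_['img'],cv2.COLOR_RGB2HSV)
    m=np.zeros((480,640),bool); a,b,c,d=roi; m[a:b,c:d]=True
    wood=m&(hsv[...,1]>60)&(hsv[...,0]>8)&(hsv[...,0]<30)&(s_['z_map']>0)&(P[...,2]>0.045)&(P[...,2]<0.066)&(hsv[...,2]>110)
    q=P[wood]; print(nm,wood.sum(),'z med',np.median(q[:,2]))
    # rays on plane z=.055
    v,u=np.nonzero(wood); X=np.array([onplane(s_,uu,vv,.055)[:2] for uu,vv in zip(u,v)])
    r=cv2.minAreaRect((X*1000).astype(np.float32)); print(r, cv2.boxPoints(r).round(1).tolist())
    # items above
    for lo,hi in [(0.08,0.2)]:
        mm=m&(P[...,2]>lo)&(P[...,2]<hi)
        n,l,st,ce=cv2.connectedComponentsWithStats(mm.astype(np.uint8))
        for i in range(1,n):
            if st[i,4]>5: print(' ',st[i],P[l==i].mean(0).round(3),P[l==i][:,2].max().round(3))
E
python3 b.py
```

```text
top 1641 z med 0.054167131383096256
((591.5767211914062, 263.55078125), (60.61720275878906, 164.3692169189453), 16.44462013244629) [[539.2000122070312, 333.79998779296875], [585.7999877929688, 176.10000610351562], [643.9000244140625, 193.3000030517578], [597.4000244140625, 351.0]]
  [179 218  16  14 165] [0.606 0.212 0.111] 0.121
  [152 227  16  10 101] [0.591 0.261 0.125] 0.16
  [126 235  17  11 132] [0.576 0.31  0.119] 0.14
side 1781 z med 0.05428949676204642
((589.5802001953125, 266.9822692871094), (59.22597885131836, 169.60043334960938), 16.40213966369629) [[537.2000122070312, 340.0], [585.0999755859375, 177.3000030517578], [641.9000244140625, 194.0], [594.0, 356.70001220703125]]
  [256 308  18  70 682] [0.589 0.27  0.114] 0.156
```

```bash
cat > w.py <<'E'
from h import *
t=load('top0'); s=load('side0')
for n,s_,roi in [('top',t,(215,290,310,395)),('side',s,(185,245,285,350))]:
    a,b,c,d=roi; hsv=cv2.cvtColor(s_['img'],cv2.COLOR_RGB2HSV)[a:b,c:d]
    m=((hsv[...,0]>8)&(hsv[...,0]<28)&(hsv[...,1]>110)&(hsv[...,2]>60)).astype(np.uint8)
    v,u=np.nonzero(m); print(n,'brass n',len(u),list(zip(u+c,v+a)))
    for uu,vv in zip(u+c,v+a): print('   ',uu,vv,pt(s_,uu,vv).round(4))
    # rim ellipse: grey bright
    g=((hsv[...,2]>85)&(hsv[...,1]<60)).astype(np.uint8)
    cs,_=cv2.findContours(g,cv2.RETR_EXTERNAL,cv2.CHAIN_APPROX_NONE); k=max(cs,key=cv2.contourArea)
    e=cv2.fitEllipse(cv2.convexHull(k)); print('rim ell',e[0][0]+c,e[0][1]+a,e[1:])
    # tyre outline
    img=s_['img']; g=(img.max(2)<75).astype(np.uint8)
for uu,vv in [(350.5,253)]: print('hub',onplane(t,uu,vv,.082))
E
python3 w.py
python3 - <<'E'
from h import *
for n in ['side0','top0']:
    s=load(n); a,b,c,d=(185,285,250,385) if n=='side0' else (180,325,275,425)
    # depth-based tyre cloud
    v,u=np.mgrid[a:b,c:d]; P=np.array([[pt(s,uu,vv) for uu in range(c,d)] for vv in range(a,b)])
    m=(P[...,2]>0.03)&(P[...,2]<0.12)
    X=(P[m][:,:2]*1000).astype(np.float32); print(n,'tyre circ',cv2.minEnclosingCircle(X))
    # rim lip: level just z
E
```

```text
top brass n 16 [(np.int64(353), np.int64(231)), (np.int64(354), np.int64(231)), (np.int64(355), np.int64(231)), (np.int64(356), np.int64(231)), (np.int64(353), np.int64(232)), (np.int64(354), np.int64(232)), (np.int64(355), np.int64(232)), (np.int64(356), np.int64(232)), (np.int64(353), np.int64(233)), (np.int64(354), np.int64(233)), (np.int64(355), np.int64(233)), (np.int64(356), np.int64(233)), (np.int64(353), np.int64(234)), (np.int64(354), np.int64(234)), (np.int64(355), np.int64(234)), (np.int64(356), np.int64(234))]
    353 231 [ 0.5883 -0.1144  0.1001]
    354 231 [ 0.5879 -0.1161  0.1032]
    355 231 [ 0.588  -0.1182  0.1022]
    356 231 [ 0.5881 -0.1202  0.101 ]
    353 232 [ 0.5858 -0.114   0.1045]
    354 232 [ 0.5859 -0.1161  0.1035]
    355 232 [ 0.5863 -0.1183  0.0998]
    356 232 [ 0.5863 -0.1203  0.1   ]
    353 233 [ 0.5849 -0.1146  0.0951]
    354 233 [ 0.5843 -0.1162  0.1006]
    355 233 [ 0.5842 -0.1182  0.1009]
    356 233 [ 0.5841 -0.1201  0.1019]
    353 234 [ 0.5842 -0.1154  0.0837]
    354 234 [ 0.5828 -0.1165  0.0964]
    355 234 [ 0.5825 -0.1183  0.0981]
  
[... 1651 characters left out ...]
-0.114   0.0902]
    300 203 [ 0.5844 -0.1126  0.0917]
    301 203 [ 0.5834 -0.1209  0.0844]
    299 204 [ 0.5871 -0.1151  0.0861]
    300 204 [ 0.5845 -0.1131  0.0882]
    301 204 [ 0.5828 -0.117   0.0849]
    299 205 [ 0.5874 -0.117   0.0814]
    300 205 [ 0.5849 -0.1156  0.083 ]
    301 205 [ 0.5828 -0.1163  0.0825]
    300 206 [ 0.585  -0.1158  0.0797]
    301 206 [ 0.5828 -0.1165  0.0794]
rim ell 316.91822052001953 210.78281211853027 ((37.538475036621094, 54.48609161376953), 91.24365997314453)
hub [ 0.54625668 -0.10954666  0.082     ]
side0 tyre circ ((546.1312255859375, -107.5760269165039), 134.5283966064453)
top0 tyre circ ((548.4376220703125, -109.38318634033203), 131.38882446289062)
```

```bash
python3 -m jog '{"jaw":[100,100,100,100,100,100,100,100,100,100,100,100],"translation":[[0.72,1,0],[0.72,1,0],[0.72,1,0],[0.72,1,0],[0.72,1,0],[0.72,1,0],[0.72,1,0],[0.72,1,0.09],[0.72,1,0.09],[0.72,1,0.09],[0.72,1,0.09],[0.72,1,0.09]],"rotation":[[0,0,-0.955],[0,0,-0.955],[0,0,-0.955],[0,0,-0.955],[0,0,-0.955],[0,0,-0.955],[0,0,-0.955],[0,0,-0.955],[0,0,-0.955],[0,0,-0.955],[0,0,-0.955],[0,0,-0.955]]}' 30
python3 - <<'E'
from h import *
s=snap('wrist','w1'); o=robot.get_obs(); print(o['tool_pos'],o['eef_rot'],o['joints'])
E
```

```text
t: 1.65
tool_pos: [0.5787, -0.1192, 0.3593]
eef_rot: [-0.144, 0.99, 0.0, -0.001]
force: [-0.5, -0.4, -0.0]
gripper_width: 1.0
[ 0.57845001 -0.11973225  0.35977147] [-1.43494543e-01  9.89651102e-01 -1.51358210e-05 -1.11214592e-04] [ 1.26593725e-01  2.54417381e-01 -2.43391336e-01  3.88474190e-05
 -1.07320948e+00  1.61370941e-01]
```

View pics/w1.png

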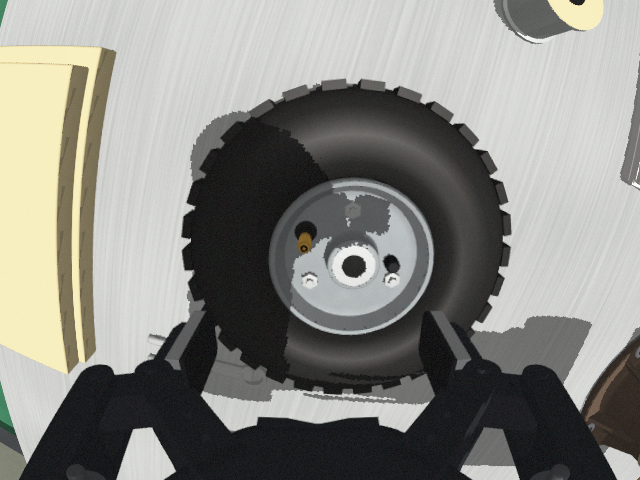

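The valve tip is at about (304,243), with the hub at (354,266). I'll shift the camera 60 mm along tool y to get a second view.

```bash
python3 -m jog '{"jaw":[100,100,100],"translation":[[0,0.12,0],[0,0.12,0],[0,0.12,0]],"rotation":[[0,0,0],[0,0,0],[0,0,0]]}'
cat > tip.py <<'E'
from h import *
import sys
s=snap('wrist','w2')
for n in ['w1','w2']:
    s=load(n); im=s['img']; hsv=cv2.cvtColor(im,cv2.COLOR_RGB2HSV)
    m=((hsv[...,0]>8)&(hsv[...,0]<28)&(hsv[...,1]>110)&(hsv[...,2]>60)).astype(np.uint8); m[:,:270]=0;m[:,360:]=0;m[320:]=0
    v,u=np.nonzero(m); print(n,len(u),u.min(),u.max(),v.min(),v.max(), s['cam_to_world'].round(4).tolist())
    u0,v0=int(u.mean()),int(v.mean()); cv2.imwrite(f'pics/{n}z.png',cv2.resize(im[v0-30:v0+30,u0-30:u0+30,::-1],(600,600),interpolation=cv2.INTER_NEAREST)); print(u0,v0)
a=cv2.imread('pics/w1z.png');b=cv2.imread('pics/w2z.png'); cv2.imwrite('pics/wz.png',cv2.resize(np.hstack([a,b]),(800,400)))
E
python3 tip.py
```

```text
t: 2.08
tool_pos: [0.5614, -0.0626, 0.3605]
eef_rot: [-0.143, 0.99, -0.0, 0.001]
force: [-0.4, 0.1, -0.4]
gripper_width: 1.003
w1 205 298 311 232 252 [[-0.9586, 0.2704, 0.0891, 0.601], [-0.2847, -0.9112, -0.2978, -0.196], [0.0006, -0.3108, 0.9505, 0.328], [0.0, 0.0, 0.0, 1.0]]
304 241
w2 170 296 311 147 162 [[-0.959, 0.2699, 0.0866, 0.5836], [-0.2835, -0.9115, -0.2981, -0.1395], [-0.0016, -0.3104, 0.9506, 0.3292], [0.0, 0.0, 0.0, 1.0]]
303 154
```

View pics/wz.png

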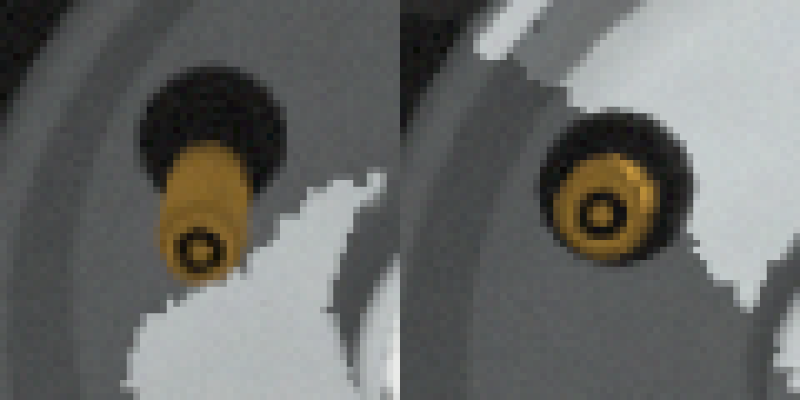

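Run:
```python
from h import *
a=load('w1');b=load('w2');t=load('top0');s=load('side0')
r=[ray(a,303.5,247.85,1),ray(b,302.8,155.6,1),ray(t,354.5,231.7),ray(s,300,198.2)]
nm=['w1','w2','top','side']
for i in range(4):
  for j in range(i): 
    p,e=tri(*r[i],*r[j]); print(nm[j],nm[i],p.round(4),round(e,4))
for n,ss in (('w1',a),('w2',b)): print(n,'z depth', ss['z_map'][int(247 if n=='w1' else 155),303])
```

```text
w1 w2 [ 0.5876 -0.1199  0.101 ] 0.0
w1 top [ 0.5874 -0.1177  0.0948] 0.0002
w2 top [ 0.5882 -0.1185  0.0867] 0.0007
w1 side [ 0.5864 -0.1196  0.0995] 0.0023
w2 side [ 0.5865 -0.1199  0.0993] 0.0023
top side [ 0.5858 -0.1172  0.1019] 0.0018
w1 z depth 0.23827048
w2 z depth 0.2217989
```

```bash
python3 -m jog '{"jaw":[100,100,100,100,100,100,100],"translation":[[-0.24,0.5,0],[-0.24,0.5,0],[-0.24,0.5,0],[-0.24,0.5,0],[-0.24,0.5,0],[-0.24,0.5,0],[-0.24,0.5,0]],"rotation":[[0,0,0],[0,0,0],[0,0,0],[0,0,0],[0,0,0],[0,0,0],[0,0,0]]}'
python3 -c "from h import *; snap('wrist','w3')"
python3 -m jog '{"jaw":[100,100,100],"translation":[[0,0.1,0],[0,0.1,0],[0,0.1,0]],"rotation":[[0,0,0],[0,0,0],[0,0,0]]}'
python3 -c "
from h import *; a=load('w3');b=snap('wrist','w4'); cv2.imwrite('pics/w34.png',cv2.resize(np.hstack([a['img'],b['img']])[:,:,::-1],(800,300)));cv2.imwrite('pics/w34.png',np.vstack([a['img'][60:360,160:480,::-1],b['img'][60:360,160:480,::-1]]))"
```

```text
t: 3.0
tool_pos: [0.6059, 0.2106, 0.3595]
eef_rot: [-0.143, 0.99, -0.0, -0.0]
force: [0.3, 0.0, -0.8]
gripper_width: 1.0
t: 3.42
tool_pos: [0.5915, 0.2588, 0.3599]
eef_rot: [-0.143, 0.99, 0.0, 0.0]
force: [-0.2, 0.3, 0.1]
gripper_width: 1.002
```

View pics/w34.png

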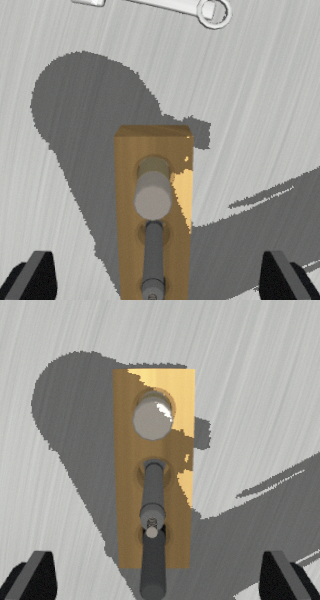

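Run:
```python
from h import *
a=load('w3')['img'];b=load('w4')['img']
A=cv2.resize(a[325:385,280:340,::-1],(400,400),interpolation=cv2.INTER_NEAREST);B=cv2.resize(b[255:315,280:340,::-1],(400,400),interpolation=cv2.INTER_NEAREST)
cv2.imwrite('pics/gz.png',np.hstack([A,B]))
```

```text
(no output)
```

View pics/gz.png

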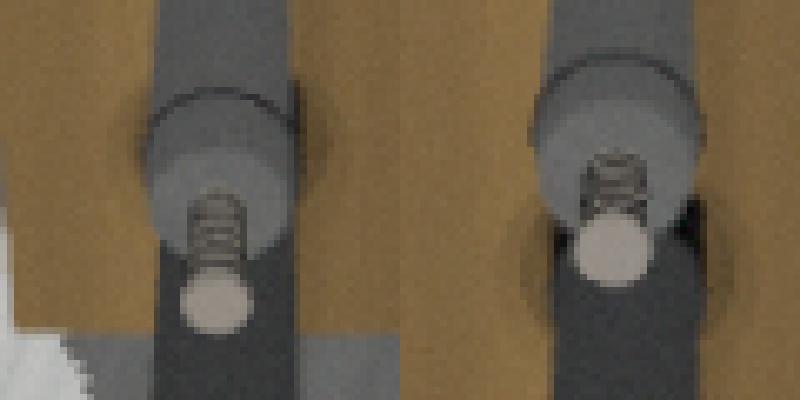

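Run:
```python
from h import *
a=load('w3');b=load('w4');t=load('top0');s=load('side0')
print(tri(*ray(a,311.9,369.65,1),*ray(b,311.45,292.0,1)))
print(tri(*ray(a,280+221/6.667-.5,325+203/6.667-.5,1),*ray(b,280+216/6.667-.5,255+168/6.667-.5,1)))
o=robot.get_obs(); print(o['tool_pos'],o['force'])
```

```text
(array([0.59324424, 0.26301841, 0.15329413]), np.float64(6.546237750831925e-05))
(array([0.59339091, 0.26192487, 0.13971775]), np.float64(0.00018559119950840842))
[0.59164122 0.25863883 0.35993707] [-0.46279692 -0.08847876  0.04564819]
```

```bash
python3 -m jog '{"jaw":[0,0,0,0,0,0,0,0],"translation":[[0,0.006,0],[0,0.006,0],[0,0.006,0],[0,0.006,0],[0,0.006,0.04],[0,0.006,0.056],[0,0.006,0.056],[0,0.006,0.056]],"rotation":[[0,0,0],[0,0,0],[0,0,0],[0,0,0],[0,0,0],[0,0,0],[0,0,0],[0,0,0]]}' 30
python3 -c "from h import *; s=snap('wrist','w5'); o=robot.get_obs(); print(o['tool_pos'],o['force'])
t=snap('side','s5'); cv2.imwrite('pics/w5z.png',np.hstack([s['img'][150:450,170:470,::-1],cv2.resize(t['img'][270:400,200:330,::-1],(300,300))]))"
```

```text
t: 4.47
tool_pos: [0.5909, 0.2629, 0.3323]
eef_rot: [-0.144, 0.99, 0.0, 0.0]
force: [0.5, -0.3, 0.5]
gripper_width: -0.003
[0.5908737  0.26291174 0.33240396] [0.40043497 0.50193928 0.16124953]
```

View pics/w5z.png

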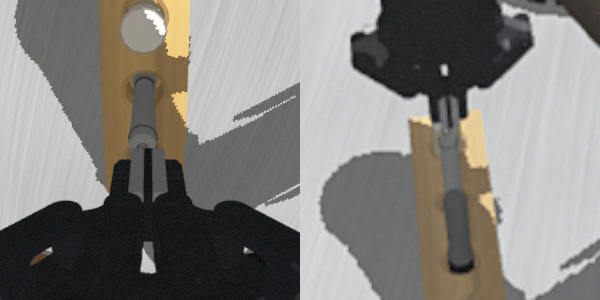

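```bash
python3 -m jog '{"jaw":[0,0,0,0,0,0],"translation":[[0.006,0,0],[0.006,0,0.008],[0.006,0,0.014],[0.006,0,0.02],[0.006,0,0.024],[0.006,0,0.026]],"rotation":[[0,0,0],[0,0,0],[0,0,0],[0,0,0],[0,0,0],[0,0,0]]}'
python3 -c "from h import *; s=snap('wrist','w6'); o=robot.get_obs(); print(o['tool_pos'],o['force'])"
```

```text
t: 5.32
tool_pos: [0.5878, 0.2619, 0.3185]
eef_rot: [-0.144, 0.99, -0.0, -0.0]
force: [0.2, 0.7, 0.4]
gripper_width: 0.002
[0.58778138 0.26190746 0.31843953] [0.53628182 0.48992775 0.14631641]
```

```bash
python3 -m jog '{"jaw":[0,0,0],"translation":[[0,0,0.003],[0,0,0.006],[0,0,0.006]],"rotation":[[0,0,0],[0,0,0],[0,0,0]]}'
python3 -m jog '{"jaw":[0,0],"translation":[[0,0,0.002],[0,0,0.002]],"rotation":[[0,0,0],[0,0,0]]}'
python3 -m jog '{"jaw":[0,0],"translation":[[0,0,0.002],[0,0,0.002]],"rotation":[[0,0,0],[0,0,0]]}'
python3 -c "from h import *; s=snap('wrist','w7'); o=robot.get_obs(); print(o['tool_pos'],o['force']);cv2.imwrite('pics/w7z.png',cv2.resize(s['img'][200:380,220:400,::-1],(600,600)))"
```

```text
t: 5.75
tool_pos: [0.5877, 0.2619, 0.3155]
eef_rot: [-0.144, 0.99, -0.0, -0.0]
force: [0.8, -0.6, -0.2]
gripper_width: 0.002
t: 6.0
tool_pos: [0.5878, 0.262, 0.3147]
eef_rot: [-0.144, 0.99, -0.0, -0.0]
force: [1.0, -0.1, 0.5]
gripper_width: -0.0
t: 6.25
tool_pos: [0.588, 0.262, 0.3143]
eef_rot: [-0.144, 0.99, 0.0, 0.001]
force: [-0.6, 0.1, 3.5]
gripper_width: -0.001
[0.58795826 0.26201101 0.31423558] [-0.78835319 -0.98216362  4.18682012]
```

View pics/w7z.png

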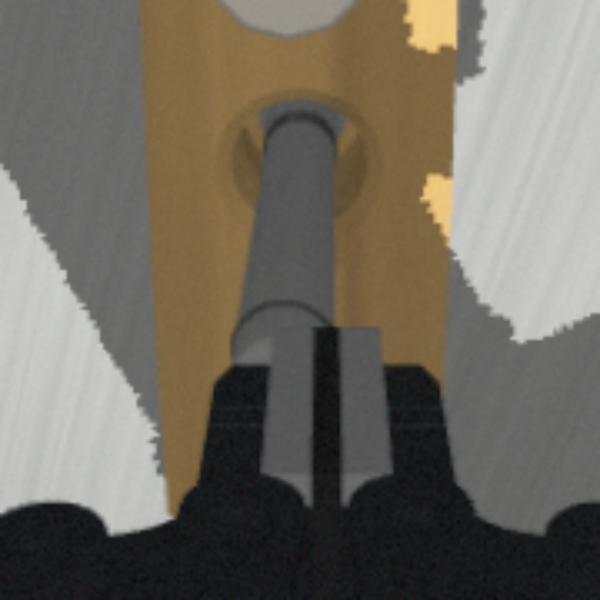

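```bash
python3 -m jog '{"jaw":[0,0],"translation":[[0,0,0.001],[0,0,0.001]],"rotation":[[0,0,0],[0,0,0]]}'
python3 -m jog '{"jaw":[0,0,100,100,100,100,100],"translation":[[0,0,-0.04],[0,0,-0.09],[-0.01,0,-0.09],[-0.01,0,-0.09],[-0.01,0,-0.09],[-0.01,0,-0.09],[-0.01,0,-0.09]],"rotation":[[0,0,0],[0,0,0],[0,0,0],[0,0,0],[0,0,0],[0,0,0],[0,0,0]]}'
python3 -c "from h import *; s=snap('wrist','w8'); o=robot.get_obs(); print(o['tool_pos'],o['force']);cv2.imwrite('pics/w8z.png',cv2.resize(s['img'][180:360,220:400,::-1],(600,600),interpolation=cv2.INTER_NEAREST))"
```

```text
t: 6.55
tool_pos: [0.5881, 0.2621, 0.3141]
eef_rot: [-0.144, 0.99, 0.0, 0.001]
force: [-0.6, 0.7, 6.3]
gripper_width: -0.0
t: 7.42
tool_pos: [0.5925, 0.2633, 0.3579]
eef_rot: [-0.144, 0.99, -0.0, -0.0]
force: [-0.3, -0.1, -0.0]
gripper_width: 1.0
[0.59252796 0.26333718 0.35795726] [-0.37617374  0.49772987 -0.5989248 ]
```

View pics/w8z.png

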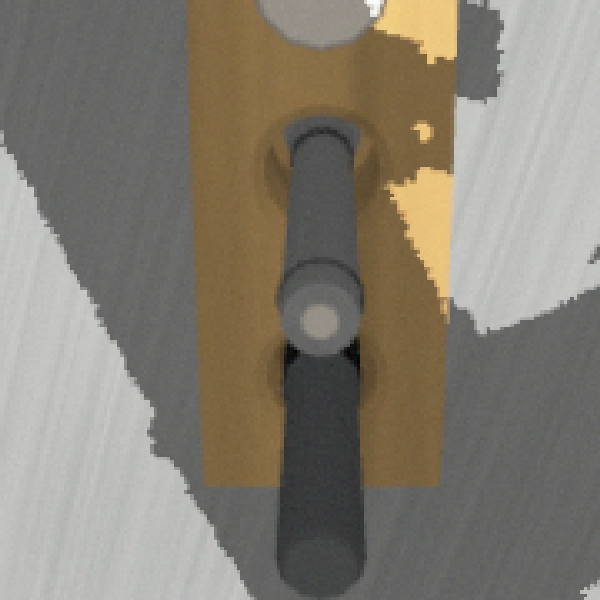

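Run:
```python
from h import *
s=load('w8'); p=onplane(s,315.8,276.1,.141,1); print(p)
o=robot.get_obs(); d=p[:2]-o['tool_pos'][:2]; a=np.radians(196.45); print(d@[np.cos(a),np.sin(a)]/.5,d@[np.sin(a),-np.cos(a)]/.5)
```

```text
[0.59323597 0.26227668 0.141     ]
-0.0007574496664760696 -0.0024351687256787906
```

```bash
python3 -m jog '{"jaw":[100,100,100,100,100],"translation":[[-0.001,-0.002,0.06],[-0.001,-0.002,0.12],[-0.001,-0.002,0.176],[-0.001,-0.002,0.176],[-0.001,-0.002,0.176]],"rotation":[[0,0,0],[0,0,0],[0,0,0],[0,0,0],[0,0,0]]}'
python3 -m jog '{"jaw":[10,10,10,10,10,10,10],"translation":[[0,0,0],[0,0,0],[0,0,0],[0,0,0],[0,0,0],[0,0,0],[0,0,0]],"rotation":[[0,0,0],[0,0,0],[0,0,0],[0,0,0],[0,0,0],[0,0,0],[0,0,0]]}' 80
python3 -c "from h import *; s=snap('wrist','w9'); t=snap('side','s9'); o=robot.get_obs(); print(o['tool_pos'],o['force']);cv2.imwrite('pics/w9z.png',np.hstack([cv2.resize(s['img'][180:420,200:440,::-1],(400,400)),cv2.resize(t['img'][260:400,200:340,::-1],(400,400))]))"
```

```text
t: 8.1
tool_pos: [0.5938, 0.2628, 0.2713]
eef_rot: [-0.144, 0.99, 0.0, 0.001]
force: [-0.3, 0.4, -0.0]
gripper_width: 1.001
t: 8.98
tool_pos: [0.5935, 0.2626, 0.2706]
eef_rot: [-0.144, 0.99, 0.0, 0.0]
force: [0.3, -0.6, 4.6]
gripper_width: 0.142
[0.5934753  0.26263006 0.27059444] [-0.95534077 -0.42935527  4.9685355 ]
```

View pics/w9z.png

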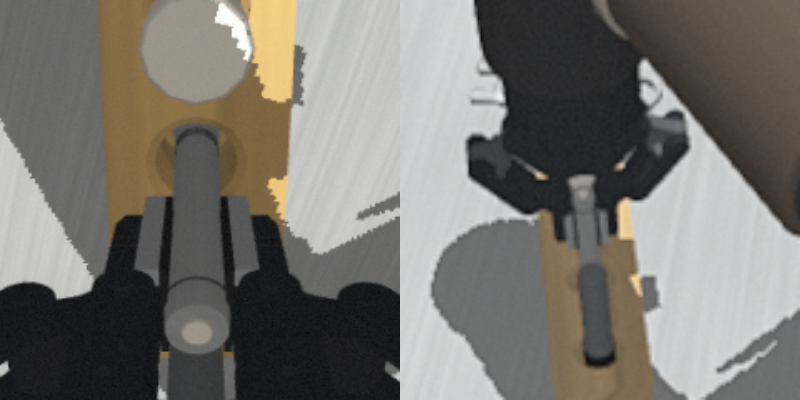

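```bash
python3 -m jog '{"jaw":[10,10,10,10,10,10,10,10,10,10,10,10],"translation":[[0,0,-0.06],[0,0,-0.16],[0,0,-0.28],[0,0,-0.28],[0.228,-0.727,-0.28],[0.228,-0.727,-0.28],[0.228,-0.727,-0.28],[0.228,-0.727,-0.28],[0.228,-0.727,-0.28],[0.228,-0.727,-0.28],[0.228,-0.727,-0.28],[0.228,-0.727,-0.28]],"rotation":[[0,0,0],[0,0,0],[0,0,0],[0,0,0],[0,0,0],[0,0,0],[0,0,0],[0,0,0],[0,0,0],[0,0,0],[0,0,0],[0,0,0]]}'
python3 -m jog '{"jaw":[10,10,10],"translation":[[0,0,0.04],[0,0,0.06],[0,0,0.06]],"rotation":[[0,0,0],[0,0,0],[0,0,0]]}'
python3 -c "from h import *; s=snap('wrist','w10'); t=snap('side','s10');T=snap('top','t10'); o=robot.get_obs(); print(o['tool_pos'],o['force']);cv2.imwrite('pics/w10z.png',np.hstack([cv2.resize(s['img'][100:420,160:480,::-1],(400,400)),cv2.resize(t['img'][130:250,240:360,::-1],(400,400))]))"
```

```text
t: 10.58
tool_pos: [0.587, -0.1188, 0.409]
eef_rot: [-0.143, 0.99, 0.0, -0.001]
force: [0.7, 0.6, -0.9]
gripper_width: 0.139
t: 10.95
tool_pos: [0.5873, -0.1173, 0.3792]
eef_rot: [-0.144, 0.99, 0.0, -0.001]
force: [-1.1, -0.2, -0.0]
gripper_width: 0.138
[ 0.58765098 -0.11789648  0.38081507] [-0.15343347 -0.54453112  0.20412883]
```

View pics/w10z.png

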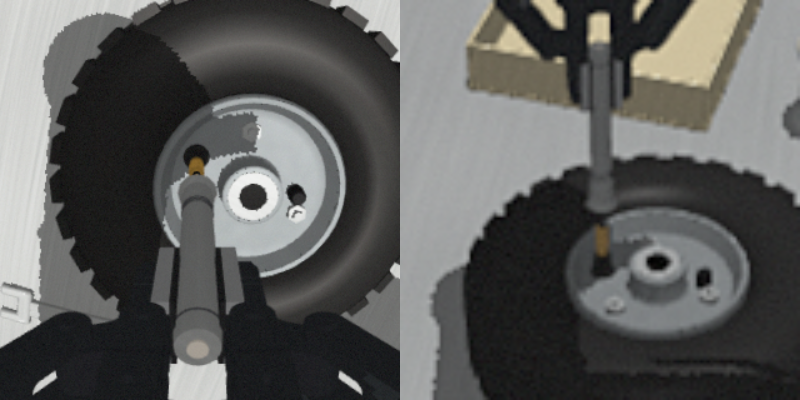

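```bash
cat >> h.py <<'E'
def proj(s,p,fish=True):
    T=np.linalg.inv(s['cam_to_world']); q=(T@np.append(p,1))[:3]; x,y,z=q[0],-q[1],-q[2]; F=f(s)
    if fish:
        r=np.hypot(x,y); th=np.arctan2(r,z); return s['cx']+F*th*x/r, s['cy']+F*th*y/r
    return s['cx']+F*x/z, s['cy']+F*y/z
E
python3 - <<'E'
from h import *
s=load('w10'); t=load('side0') ; t=load('s10')
tcp=np.array([.5874,-.1180,.380])   # mean pose
m=s['img'][200:290,270:360,::-1]; big=cv2.resize(m,(900,900),interpolation=cv2.INTER_NEAREST)
def drw(img,pp,u0,v0,k,c): 
    for p in pp: cv2.circle(img,(int((p[0]-u0+.5)*k),int((p[1]-v0+.5)*k)),2,c,-1)
A=np.linspace(0,2*np.pi,60)
def circ(z,r): return [tcp+[r*np.cos(a),r*np.sin(a),z-tcp[2]] for a in A]
zm=tcp[2]-.2556
drw(big,[proj(s,p) for p in circ(zm,.0105)],270,200,10,(0,255,0))
drw(big,[proj(s,p) for p in circ(zm+.013,.0078)],270,200,10,(255,255,0))
drw(big,[proj(s,np.array([.5872+.004*np.cos(a),-.1188+.004*np.sin(a),.100])) for a in A],270,200,10,(0,0,255))
b2=cv2.resize(t['img'][170:220,275:325,::-1],(600,600),interpolation=cv2.INTER_NEAREST)
drw(b2,[proj(t,p,0) for p in circ(zm,.0105)],275,170,12,(0,255,0))
drw(b2,[proj(t,np.array([.5872+.004*np.cos(a),-.1188+.004*np.sin(a),.100]),0) for a in A],275,170,12,(0,0,255))
cv2.imwrite('pics/o10.png',np.hstack([cv2.resize(big,(400,400)),cv2.resize(b2,(400,400))]))
E
```

```text
(no output)
```

View pics/o10.png

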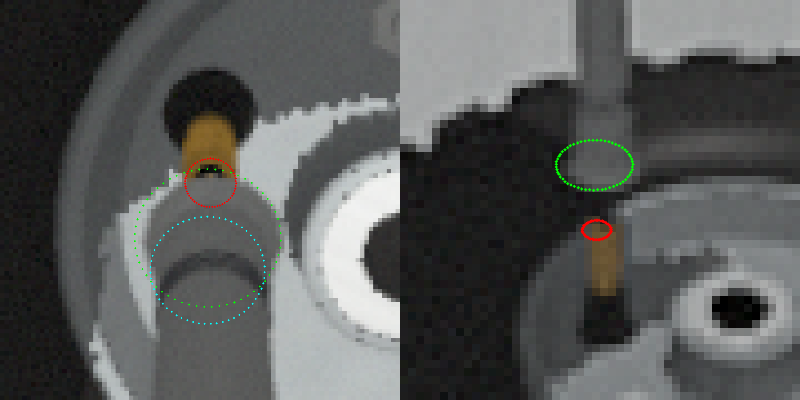

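```bash
python3 -m jog '{"jaw":[10,10,10,10],"translation":[[0,-0.0024,0.02],[0,-0.0024,0.036],[0,-0.0024,0.044],[0,-0.0024,0.044]],"rotation":[[0,0,0],[0,0,0],[0,0,0],[0,0,0]]}'
python3 -c "from h import *; s=snap('wrist','w11'); t=snap('side','s11'); o=robot.get_obs(); print(o['tool_pos'],o['force'],o['ft_torque']);cv2.imwrite('pics/w11z.png',np.hstack([cv2.resize(s['img'][190:270,275:355,::-1],(400,400),interpolation=cv2.INTER_NEAREST),cv2.resize(t['img'][170:220,275:325,::-1],(400,400),interpolation=cv2.INTER_NEAREST)]))"
```

```text
t: 11.6
tool_pos: [0.5876, -0.1196, 0.3577]
eef_rot: [-0.143, 0.99, 0.0, -0.0]
force: [0.5, 0.1, -1.9]
gripper_width: 0.14
[ 0.58775076 -0.11961147  0.35832322] [-0.82724164  0.25575988 -1.21267754] [ 0.01150104 -0.00058565 -0.02272857]
```

View pics/w11z.png

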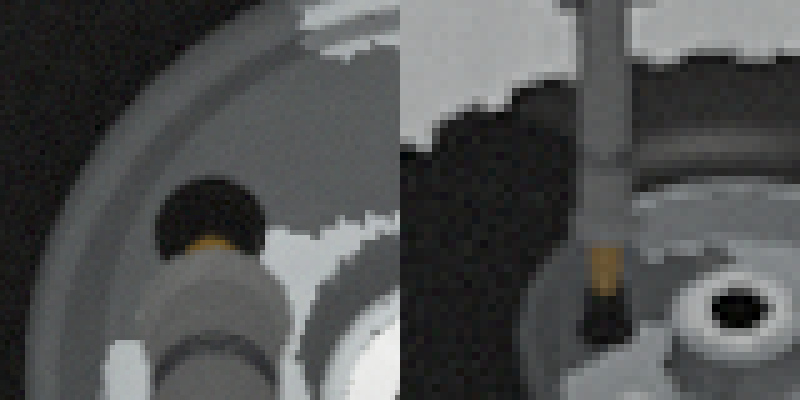

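```bash
python3 -m jog '{"jaw":[10,10,10],"translation":[[0,0,0.004],[0,0,0.008],[0,0,0.008]],"rotation":[[0,0,0],[0,0,0],[0,0,0]]}'
python3 -m jog '{"jaw":[10,10],"translation":[[0,0,0.003],[0,0,0.004]],"rotation":[[0,0,0],[0,0,0]]}'
python3 -m jog '{"jaw":[10,10],"translation":[[0,0,0.002],[0,0,0.003]],"rotation":[[0,0,0],[0,0,0]]}'
python3 -c "from h import *; o=robot.get_obs(); print(o['tool_pos'],o['force'],o['ft_torque'])"
```

```text
t: 12.08
tool_pos: [0.5876, -0.1195, 0.354]
eef_rot: [-0.144, 0.99, 0.0, -0.0]
force: [0.5, 0.5, -0.9]
gripper_width: 0.145
t: 12.32
tool_pos: [0.5876, -0.1195, 0.3521]
eef_rot: [-0.144, 0.99, 0.0, -0.0]
force: [-0.4, -0.5, -0.7]
gripper_width: 0.142
t: 12.58
tool_pos: [0.5876, -0.1195, 0.3506]
eef_rot: [-0.144, 0.99, 0.0, -0.0]
force: [0.3, 0.5, -1.1]
gripper_width: 0.143
[ 0.58764176 -0.11953825  0.35061031] [ 0.32308095  0.48687472 -1.10111252] [ 0.0233288   0.04400383 -0.01918051]
```

```bash
python3 -m jog '{"jaw":[10,10],"translation":[[0,0,0.002],[0,0,0.003]],"rotation":[[0,0,0],[0,0,0]]}'
python3 -m jog '{"jaw":[10,10],"translation":[[0,0,0.002],[0,0,0.002]],"rotation":[[0,0,0],[0,0,0]]}'
python3 -c "from h import *; o=robot.get_obs(); print(o['tool_pos'],o['force'],o['ft_torque'])"
```

```text
t: 12.82
tool_pos: [0.5878, -0.1196, 0.3498]
eef_rot: [-0.144, 0.99, -0.0, 0.0]
force: [-1.6, 0.5, 5.7]
gripper_width: 0.139
t: 13.08
tool_pos: [0.5878, -0.1196, 0.3491]
eef_rot: [-0.144, 0.99, -0.0, 0.001]
force: [-1.4, -0.6, 5.3]
gripper_width: 0.143
[ 0.58782412 -0.11964168  0.34909463] [-1.43776688 -0.59582072  5.26066488] [ 0.10068059  0.72402158 -0.01099383]
```

```bash
python3 -m jog '{"jaw":[10,10],"translation":[[0.001,0,0],[0.0015,0,0]],"rotation":[[0,0,0],[0,0,0]]}'
python3 -c "from h import *; o=robot.get_obs(); print(o['tool_pos'],o['force'],o['ft_torque'])"
python3 -m jog '{"jaw":[10,10],"translation":[[0,0,0.002],[0,0,0.002]],"rotation":[[0,0,0],[0,0,0]]}'
python3 -c "from h import *; o=robot.get_obs(); print(o['tool_pos'],o['force'],o['ft_torque'])"
```

```text
t: 13.32
tool_pos: [0.5873, -0.1197, 0.3493]
eef_rot: [-0.144, 0.99, -0.0, 0.001]
force: [-1.8, 1.0, 6.6]
gripper_width: 0.143
[ 0.58733796 -0.11974757  0.34934184] [-1.77496685  0.95191182  6.64915721] [0.31172539 0.29041941 0.00587437]
t: 13.58
tool_pos: [0.5874, -0.1197, 0.3484]
eef_rot: [-0.144, 0.99, -0.0, 0.001]
force: [-1.0, 0.2, 7.7]
gripper_width: 0.144
[ 0.58735812 -0.11973978  0.34835161] [-1.00807888  0.19893908  7.74311284] [0.30463586 0.46098185 0.0427702 ]
```

```bash
python3 -m jog '{"jaw":[10,10],"translation":[[0.001,0,0.002],[0.001,0,0.002]],"rotation":[[0,0,0],[0,0,0]]}'
python3 -m jog '{"jaw":[10,10],"translation":[[0,0,0.002],[0,0,0.002]],"rotation":[[0,0,0],[0,0,0]]}'
python3 -c "from h import *; o=robot.get_obs(); print(o['tool_pos'],o['force'],o['ft_torque'])"
```

```text
t: 13.82
tool_pos: [0.5871, -0.1198, 0.3477]
eef_rot: [-0.144, 0.99, -0.0, 0.001]
force: [-1.6, 1.3, 7.9]
gripper_width: 0.143
t: 14.08
tool_pos: [0.5872, -0.1199, 0.3471]
eef_rot: [-0.144, 0.99, -0.0, 0.002]
force: [-0.8, 1.1, 9.8]
gripper_width: 0.144
[ 0.58715708 -0.11988527  0.34707017] [-0.84605425  1.1485171   9.79240453] [0.46017202 0.49172365 0.02348463]
```

```bash
python3 -m jog '{"jaw":[10,10],"translation":[[0,0,0.002],[0,0,0.002]],"rotation":[[0,0,0],[0,0,0]]}'
python3 -m jog '{"jaw":[10,10],"translation":[[0,0,0.002],[0,0,0.002]],"rotation":[[0,0,0],[0,0,0]]}'
python3 -c "from h import *; o=robot.get_obs(); print(o['tool_pos'],o['force'],o['ft_torque'])"
```

```text
t: 14.32
tool_pos: [0.5872, -0.1199, 0.3462]
eef_rot: [-0.144, 0.99, -0.0, 0.002]
force: [-1.9, 0.8, 10.5]
gripper_width: 0.142
t: 14.58
tool_pos: [0.5872, -0.1199, 0.3455]
eef_rot: [-0.144, 0.99, -0.001, 0.002]
force: [-1.6, 2.2, 12.0]
gripper_width: 0.144
[ 0.58717334 -0.11992502  0.34550091] [-1.61867643  2.23812965 12.01305509] [0.53352394 0.83797947 0.00608388]
```

```bash
python3 -m jog '{"jaw":[10,10],"translation":[[0.001,0.001,0.0015],[0.001,0.001,0.0015]],"rotation":[[0,0,0],[0,0,0]]}'
python3 -m jog '{"jaw":[10,10],"translation":[[0,0,0.001],[0,0,0.001]],"rotation":[[0,0,0],[0,0,0]]}'
python3 -c "from h import *; o=robot.get_obs(); print(o['tool_pos'],o['force'],o['ft_torque'])"
```

```text
t: 14.82
tool_pos: [0.5869, -0.1197, 0.3455]
eef_rot: [-0.144, 0.99, -0.001, 0.002]
force: [-2.0, 0.5, 16.1]
gripper_width: 0.142
t: 15.08
tool_pos: [0.5869, -0.1197, 0.3454]
eef_rot: [-0.144, 0.99, -0.001, 0.003]
force: [-2.3, 1.0, 18.4]
gripper_width: 0.141
[ 0.58691222 -0.11973414  0.34535028] [-2.34646523  0.97007141 18.43974239] [ 0.46245686  1.17949619 -0.03019405]
```

```bash
python3 -m jog '{"jaw":[10,10,10,10,10,10],"translation":[[0,0,0],[0,0,0],[0,0,0],[0,0,0],[0,0,0],[0,0,0]],"rotation":[[0,0,0],[0,0,0],[0,0,0],[0,0,0],[0,0,0],[0,0,0]]}'
python3 -c "from h import *; s=snap('wrist','w12'); t=snap('side','s12'); o=robot.get_obs(); print(o['tool_pos'],o['force'],o['ft_torque']);cv2.imwrite('pics/w12z.png',np.hstack([cv2.resize(s['img'][200:440,200:440,::-1],(400,400),interpolation=cv2.INTER_NEAREST),cv2.resize(t['img'][110:210,250:350,::-1],(400,400),interpolation=cv2.INTER_NEAREST)]))"
```

```text
t: 15.82
tool_pos: [0.5869, -0.1198, 0.3454]
eef_rot: [-0.144, 0.99, -0.001, 0.003]
force: [-2.8, 1.1, 17.3]
gripper_width: 0.141
[ 0.58690355 -0.11971469  0.34538373] [-2.28881245  1.11894686 18.30906285] [0.42259604 1.09121692 0.01471522]
```

View pics/w12z.png

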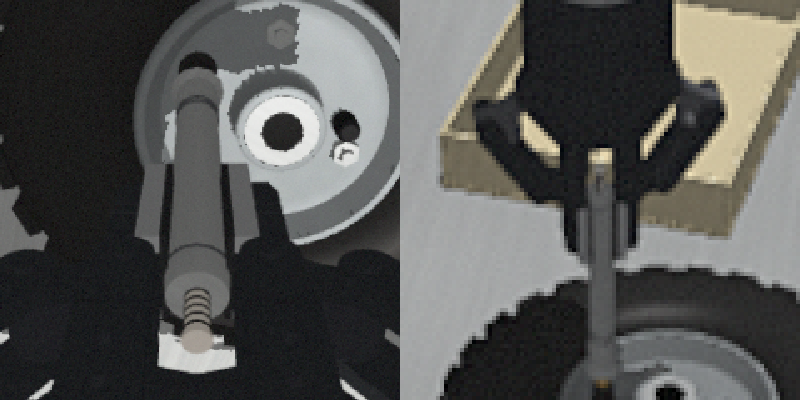

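The wrist view shows the rod well out. The force is holding at about 18 N on a hard stop, after 4.4 mm of core travel. I'll hold a little longer, then lift.

```bash
python3 -m jog '{"jaw":[10,10,10,10,10,10,10,10,10,10],"translation":[[0,0,0],[0,0,0],[0,0,0],[0,0,-0.01],[0,0,-0.025],[0,0,-0.05],[0,0,-0.13],[0,0,-0.13],[0,0,-0.13],[0,0,-0.13]],"rotation":[[0,0,0],[0,0,0],[0,0,0],[0,0,0],[0,0,0],[0,0,0],[0,0,0],[0,0,0],[0,0,0],[0,0,0]]}'
python3 -c "from h import *; s=snap('wrist','w13'); t=snap('side','s13'); o=robot.get_obs(); print(o['tool_pos'],o['eef_rot'],o['force'],o['ft_torque']);cv2.imwrite('pics/w13z.png',np.hstack([cv2.resize(s['img'][160:440,180:460,::-1],(400,400),interpolation=cv2.INTER_NEAREST),cv2.resize(t['img'][80:200,240:360,::-1],(400,400),interpolation=cv2.INTER_NEAREST)]))"
```

```text
t: 17.18
tool_pos: [0.5855, -0.1196, 0.4059]
eef_rot: [-0.143, 0.99, 0.0, -0.001]
force: [-0.1, 0.6, -1.4]
gripper_width: 0.141
[ 0.58568832 -0.11952632  0.4060533 ] [-1.43537158e-01  9.89644578e-01  9.18627247e-05 -8.27269492e-04] [ 0.03285961 -0.04410357 -1.35738149] [ 0.0033283   0.02964037 -0.02501523]
```

View pics/w13z.png

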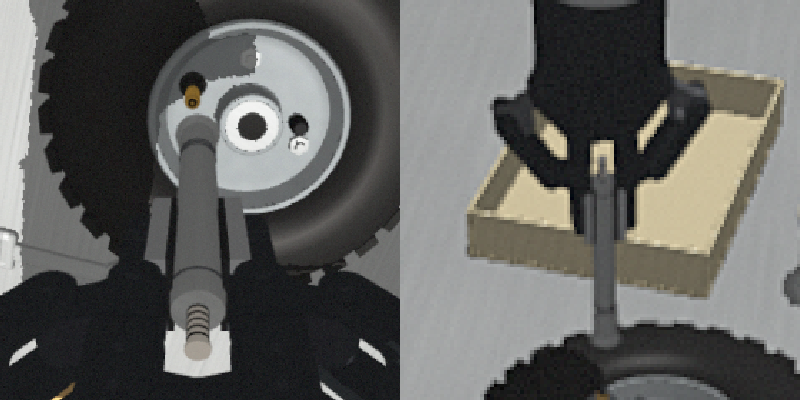

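```bash
python3 -m jog '{"jaw":[10,10,10,10,10,10,10,10,10,10],"translation":[[-0.232,0.728,-0.02],[-0.232,0.728,-0.02],[-0.232,0.728,-0.02],[-0.232,0.728,-0.02],[-0.232,0.728,-0.02],[-0.232,0.728,-0.02],[-0.232,0.728,-0.02],[-0.232,0.728,-0.02],[-0.232,0.728,-0.02],[-0.232,0.728,-0.02]],"rotation":[[0,0,0],[0,0,0],[0,0,0],[0,0,0],[0,0,0],[0,0,0],[0,0,0],[0,0,0],[0,0,0],[0,0,0]]}'
python3 -c "from h import *; s=snap('wrist','w14'); t=snap('side','s14'); o=robot.get_obs(); print(o['tool_pos'],o['eef_rot'],o['force'],o['ft_torque']);cv2.imwrite('pics/w14z.png',np.hstack([cv2.resize(s['img'][160:440,180:460,::-1],(400,400),interpolation=cv2.INTER_NEAREST),cv2.resize(t['img'][230:400,190:360,::-1],(400,400),interpolation=cv2.INTER_NEAREST)]))"
```

```text
t: 18.52
tool_pos: [0.5938, 0.2611, 0.4171]
eef_rot: [-0.143, 0.99, 0.0, 0.0]
force: [0.1, -0.4, -0.9]
gripper_width: 0.143
[0.59379798 0.26135585 0.41727124] [-1.42921792e-01  9.89733960e-01  1.10050015e-04  1.91909443e-04] [ 0.48795359 -0.69245805 -0.56593138] [0.00258739 0.00596516 0.00532654]
```

View pics/w14z.png

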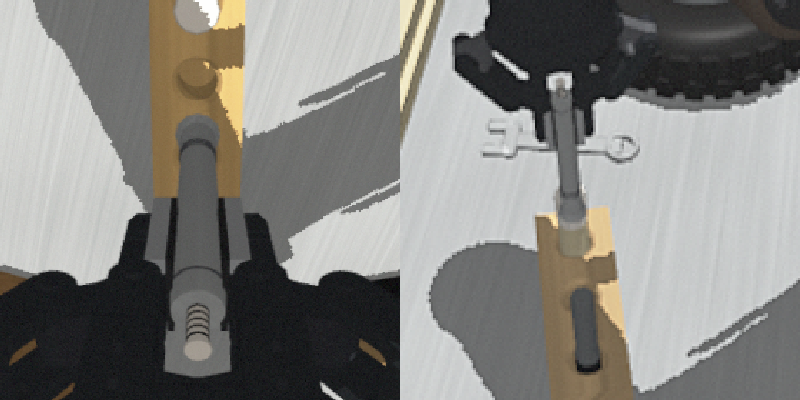

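```bash
python3 -m jog '{"jaw":[10,10,10,10,10],"translation":[[0,0.0026,0.06],[0,0.0026,0.12],[0,0.0026,0.18],[0,0.0026,0.18],[0,0.0026,0.18]],"rotation":[[0,0,0],[0,0,0],[0,0,0],[0,0,0],[0,0,0]]}'
python3 -c "from h import *; s=snap('wrist','w15'); t=snap('side','s15'); o=robot.get_obs(); print(o['tool_pos'],o['eef_rot'],o['force'],o['ft_torque']);cv2.imwrite('pics/w15z.png',np.hstack([cv2.resize(s['img'][160:360,220:420,::-1],(400,400),interpolation=cv2.INTER_NEAREST),cv2.resize(t['img'][270:400,210:340,::-1],(400,400),interpolation=cv2.INTER_NEAREST)]))"
```

```text
t: 19.25
tool_pos: [0.5938, 0.2636, 0.3283]
eef_rot: [-0.144, 0.99, 0.0, 0.001]
force: [0.1, 0.4, 0.8]
gripper_width: 0.143
[0.5937624  0.26380732 0.32878203] [-1.43585908e-01  9.89636949e-01  5.46853353e-04  1.22329034e-03] [-0.34552732 -0.24962754 -0.70108258] [-0.01434989 -0.0017415   0.02319535]
```

View pics/w15z.png

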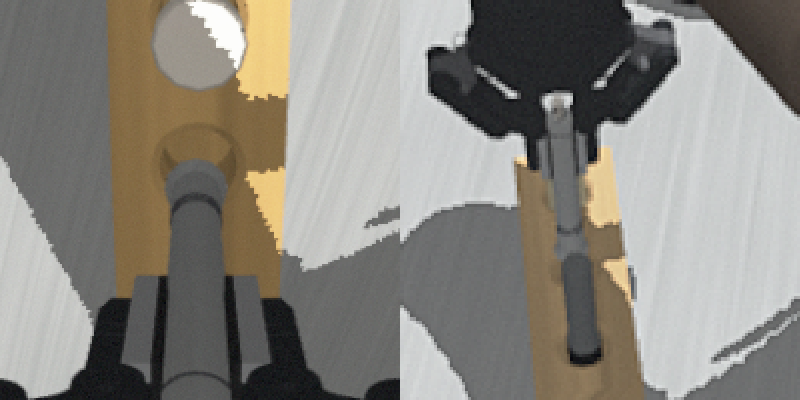

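```bash
python3 -m jog '{"jaw":[10,10,10,10],"translation":[[0.001,-0.002,0.01],[0.001,-0.002,0.03],[0.001,-0.002,0.046],[0.001,-0.002,0.046]],"rotation":[[0,0,0],[0,0,0],[0,0,0],[0,0,0]]}'
python3 -c "from h import *; o=robot.get_obs(); print(o['tool_pos'],o['force'],o['ft_torque'])"
```

```text
t: 19.85
tool_pos: [0.5928, 0.2624, 0.3027]
eef_rot: [-0.144, 0.99, -0.0, -0.001]
force: [-1.6, 0.0, -0.7]
gripper_width: 0.142
[0.5927978  0.26238173 0.30270892] [-1.57093999  0.01768032 -0.65142827] [-0.02974481 -0.01552895  0.02212994]
```

```bash
python3 -m jog '{"jaw":[10,10,10,10,10],"translation":[[0.0,0,0.02],[0,0,0.04],[0,0,0.056],[0,0,0.058],[0,0,0.058]],"rotation":[[0,0,0],[0,0,0],[0,0,0],[0,0,0],[0,0,0]]}'
python3 -m jog '{"jaw":[10,10],"translation":[[0,0,0.003],[0,0,0.004]],"rotation":[[0,0,0],[0,0,0]]}'
python3 -c "from h import *; o=robot.get_obs(); print(o['tool_pos'],o['force'],o['ft_torque'])"
```

```text
t: 20.48
tool_pos: [0.5932, 0.2626, 0.275]
eef_rot: [-0.144, 0.99, -0.0, 0.0]
force: [-0.3, 0.2, -0.8]
gripper_width: 0.141
t: 20.72
tool_pos: [0.5931, 0.2626, 0.2731]
eef_rot: [-0.144, 0.99, 0.0, 0.0]
force: [1.1, -0.2, -1.8]
gripper_width: 0.14
[0.59309302 0.26259222 0.27314896] [ 1.11785783 -0.21282567 -1.76525916] [ 0.03752359  0.02452535 -0.02636299]
```

```bash
python3 -m jog '{"jaw":[10,10],"translation":[[0,0,0.002],[0,0,0.003]],"rotation":[[0,0,0],[0,0,0]]}'
python3 -m jog '{"jaw":[10,10],"translation":[[0,0,0.001],[0,0,0.002]],"rotation":[[0,0,0],[0,0,0]]}'
```

```text
t: 20.98
tool_pos: [0.5931, 0.2626, 0.2714]
eef_rot: [-0.144, 0.99, 0.0, 0.0]
force: [-1.8, 0.9, -0.5]
gripper_width: 0.145
t: 21.22
tool_pos: [0.5931, 0.2626, 0.2706]
eef_rot: [-0.144, 0.99, -0.0, 0.0]
force: [-0.5, -0.5, 2.8]
gripper_width: 0.142
```

```bash
python3 -m jog '{"jaw":[20,30,45,70,100,100,100],"translation":[[0,0,0],[0,0,0],[0,0,0],[0,0,0],[0,0,0],[0,0,0],[0,0,0]],"rotation":[[0,0,0],[0,0,0],[0,0,0],[0,0,0],[0,0,0],[0,0,0],[0,0,0]]}' 30
python3 -m jog '{"jaw":[100,100,100,100,100,100],"translation":[[0,0,-0.03],[0,0,-0.1],[0,0,-0.18],[0,0,-0.18],[0,0,-0.18],[0,0,-0.18]],"rotation":[[0,0,0],[0,0,0],[0,0,0],[0,0,0],[0,0,0],[0,0,0]]}'
python3 -c "from h import *; s=snap('wrist','w16'); t=snap('side','s16'); o=robot.get_obs(); print(o['tool_pos'],o['eef_rot'],o['force'],o['ft_torque']);cv2.imwrite('pics/w16z.png',np.hstack([cv2.resize(s['img'][180:360,220:400,::-1],(400,400),interpolation=cv2.INTER_NEAREST),cv2.resize(t['img'][270:400,210:340,::-1],(400,400),interpolation=cv2.INTER_NEAREST)]))"
```

```text
t: 22.1
tool_pos: [0.5931, 0.2626, 0.2705]
eef_rot: [-0.144, 0.99, 0.0, -0.0]
force: [-0.2, -0.0, -1.0]
gripper_width: 1.003
t: 22.85
tool_pos: [0.5928, 0.2624, 0.3598]
eef_rot: [-0.143, 0.99, -0.0, -0.001]
force: [0.7, 0.4, -0.5]
gripper_width: 0.997
[0.59292148 0.26247396 0.35958092] [-1.43560463e-01  9.89641223e-01 -4.01994133e-04 -6.94489358e-04] [-0.4002301   0.4478038   0.39070548] [-0.02750399  0.02318237 -0.00690341]
```

View pics/w16z.png

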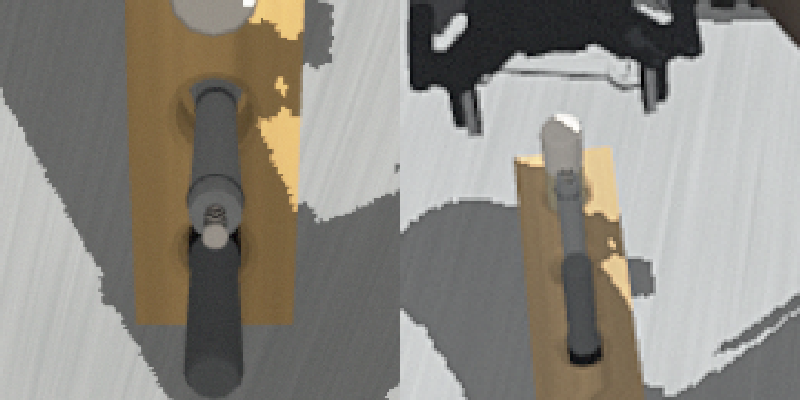

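```bash
python3 -m jog '{"jaw":[100,100,100,100],"translation":[[0,-0.1,0],[0,-0.1,0],[0,-0.1,0],[0,-0.1,0]],"rotation":[[0,0,0],[0,0,0],[0,0,0],[0,0,0]]}'
python3 - <<'E'
from h import *
s=snap('wrist','w17'); t=snap('top','t17')
a=load('w16')['img'];b=s['img']
A=cv2.resize(a[250:310,285:345,::-1],(400,400),interpolation=cv2.INTER_NEAREST);B=cv2.resize(b[325:385,285:345,::-1],(400,400),interpolation=cv2.INTER_NEAREST)
cv2.imwrite('pics/w17z.png',np.hstack([A,B])); cv2.imwrite('pics/t17z.png',t['img'][:,:,::-1])
E
```

```text
t: 23.45
tool_pos: [0.6072, 0.2152, 0.3602]
eef_rot: [-0.144, 0.99, -0.0, -0.0]
force: [0.4, -0.4, 0.0]
gripper_width: 1.006
```

View pics/w17z.png

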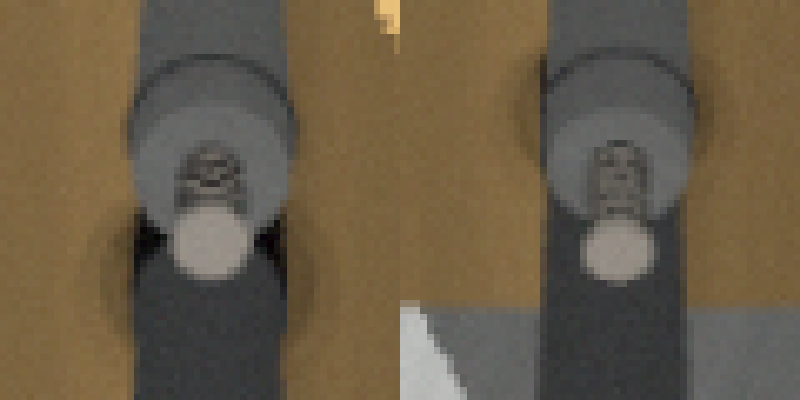

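View pics/t17z.png

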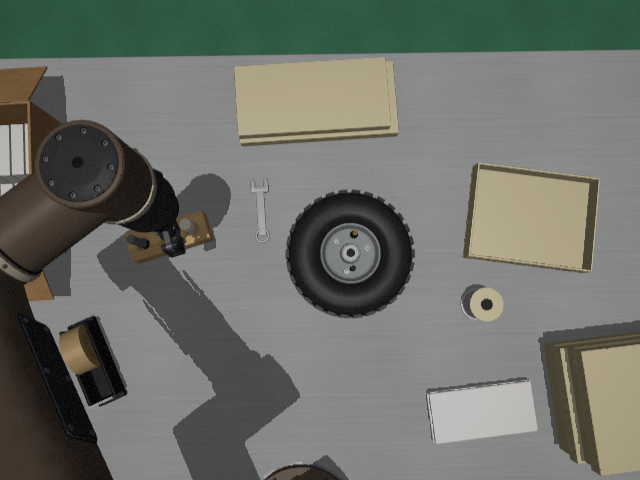

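Run:
```python
from h import *
a=load('w16');b=load('w17');k=6.667
g=lambda s,u,v,v0: ray(s,285+u/k-.5,v0+v/k-.5,1)
print(tri(*g(a,212,243,250),*g(b,618-400,250,325)))
print(tri(*g(a,211,175,250),*g(b,619-400,163,325)))
o=robot.get_obs();print(o['t'],o['force'],o['effort'].round(2),o['joint_vel'].round(3))
```

```text
(array([0.5926597 , 0.2629093 , 0.15182337]), np.float64(0.00011580535540974967))
(array([0.59266608, 0.26294368, 0.13808245]), np.float64(7.71409424631732e-05))
23.55 [ 0.49433431 -0.07078084  0.32538512] [ -0.17 -55.3   27.94   6.61  -0.    -0.  ] [-0.001 -0.003  0.001 -0.002 -0.001  0.002]
```

```bash
python3 -m jog '{"jaw":[100,100,100,100],"translation":[[0,0,-0.08],[0,0,-0.08],[0,0,-0.08],[0,0,-0.08]],"rotation":[[0,0,0],[0,0,0],[0,0,0],[0,0,0]]}'
python3 -c "from h import *; print(robot.job_done())"
```

```text
t: 24.05
tool_pos: [0.607, 0.2147, 0.3995]
eef_rot: [-0.144, 0.99, -0.0, -0.001]
force: [-0.4, 0.3, -1.4]
gripper_width: 0.999
the job is handed in; nothing more can be done
None
```

The tyre pressure was taken and the gauge is back upright in its own hole with the new reading showing. I handed the job in at about 24 s; no verdict is reported.

- **Rod reset:** I pushed the old reading in with the shut fingertips until it stopped, at about 6 N. A picture afterwards showed the rod fully in.
- **Pressing on the valve:** The force rose from about 5.5 N at first contact to 12 N, over about 4.4 mm of travel. It then stopped hard, and I held it there at 17–18.5 N for over a second. The highest force I saw was 18.4 N.
- **Return:** By the wrist camera the gauge stands within about 1 mm of where it started. The rod end is directly over the barrel axis, so it is upright. The rod is about 12.7 mm out, against the 9 mm needed.
- **Rest of the bench:** By eye in the last pictures, the spanner, spool, marker and glue stick look where they were. I did not measure them, and I did not check the dust cap separately. The gripper was clear of everything at the end.

**Disagreements:** My estimates of the valve tip's position differed by about 3 mm between pairs of camera views. I corrected the last 1–2 mm by the sideways force, and about 2–3 N of it was still there while the gauge was pressed home.

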